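# Open the pawn trough and put the last dark pawn away

## Robot

A 7-joint arm with a two-finger parallel gripper is mounted at the origin on the work surface. World frame = base frame: x ahead of the robot, y to its left, z up, the work surface at z = 0. Lengths are in m, angles in rad, forces in N, time in s.
With the tool pointing down it reaches from about 0.4 to 0.875 m from the base axis. Payload 6.5 kg.
Tool frame: the origin (TCP) lies where the fingers leave the gripper's body, on its centre line; the fingertips stand 64 mm ahead of it and the grasp point (between the pads) lies 45 mm ahead of it (hold_point_z is the distance from the TCP to the grasp point, in m); x points along the fingers, y is the direction in which the jaws open and shut, and the axes are right-handed (so a half turn about x gives the same grasp; the last joint's range is limited). The gripper opens to 88 mm and grips with 3 to 60 N. Pads are 18 mm wide; open, the fingers measure 123 mm over their backs; the gripper's body (75 mm by 187 mm) begins 45 mm behind the grasp point.
Start: joints at [-1.307, 0.536, -0.004, 1.538, 0.003, 1.067, -0.071], TCP at [0.21, 0.615, 0.303] pointing down, gripper open.
Joint ranges: [-2.7, 2.7], [-0.37, 2.16], [-1.27, 1.26], [0.24, 2.4], [-1.31, 4.45], [0.19, 1.91], [-2.76, 2.76]. Speed limits (rad/s): [2.39, 2.39, 3.14, 3.14, 3.14, 3.14, 3.14].

## Interface

Orientations are given as a 3x3 rotation matrix whose columns are the frame's x, y, z axes.
In Python, from rig import * gives the robot as it stands. The module is installed in compiled form; this text tells all that it offers.
- The arm moves only by the tool drive_tool, never from a script. Its arguments are lists of equal length, an entry for each row: "xyz": the shift along the world's x, y, z in cm, a list of three; "rot": the turn, a rotation vector about the world's x, y, z in rad, a list of three; "claw": the closure, from -1 (fully open) to 1 (shut), so that 0 is half open. A call has 1 to 5 rows; each row is the pose to reach, as a shift and turn from the pose commanded when the call began; what a row does not reach only later rows make up. A row lasts 1/8 s, in which the tool goes at most 62.5 mm and 10.7 degrees, less where a joint would pass 70% of its speed; a pose out of reach is approached as far as the arm can. A call with a gripper value outside its range is refused whole. The fingers move at their own pace and stop on an object; "newtons" is the grip in N (left out, the last holds). Time passes only in rows, so rows that repeat a pose let the fingers close. It gives the time, the measured TCP pose, the force and the opening at its end, in the units of the state.
- get_state(): the state, without advancing time (a new reading comes with each control period).
- get_image(name): name is "side" or "top" or "wrist"; returns the picture (480x640x3 uint8, blue, green, red); there is no depth.
- calibration(name): a dict with "camera_matrix" (3x3 intrinsics, pixels), "world_from_camera" (4x4, takes a point from camera to world coordinates). Camera axes: x right, y up, looking along -z (the intrinsics and any distortion apply to the point x, -y, -z); pixel columns grow to the right and rows downward; lengths in m; the calibration is good to about 2 mm. A picture is of the moment at which its call begins: read the wrist's pose just before it. calibration takes no time and is no camera call; for the wrist camera it gives the pose at the moment of the call.
- job_done(): hands the job in, once; it reports no verdict.
The state is a dict: "clock": time; "qpos": joint angles; "dq": joint speeds; "joint_torque": joint torques, N m; "position": TCP position; "eef_rot": TCP orientation; "force": force on the tool from outside, world axes, zero at the start; "wrist_torque": the same for the moment, N m; "opening": opening from 0.0 (shut) to 1.0 (fully open).
Only numpy, scipy, OpenCV 4.12 (cv2) and the standard library are available. Lean on these libraries where they do the work, as an engineer would, in place of code of your own. Each camera call takes 0.05 s, during which the arm holds its last target.

## Task

Lift the pine lid of the beech trough right over until it rests open on its stop, guiding it all the way so that it neither flops nor slams. Then take the dark pawn from the sloping rack and stand it upright on the floor of the trough's empty bay, setting it down before letting go rather than dropping it. Leave the two pale pawns in the rack, and the trophy cup and the red bookend where they are.

Things in the scene. Friction and masses are not known exactly. Their poses are not given: they have to be found in the camera images.
- trough: Fixed beech trough, 126 (its x) x 284 (y) x 92 mm high; walls, divider (at y = 0) and floor 8 mm thick. Origin: centre of underside; x points from the handle side to the hinge side, z up. Two bays, each 110 (x) x 130 mm (y) inside, 84 mm deep: the +y one holds three loose dark pawns, the -y one is empty. Brass stop brackets behind the hinge.
- lid (a joint): Hinge of the pine lid in rad: 0 shut, 1.95 fully open on its stop (leaning back past upright, where it stays by its own weight). It falls shut if let go before about upright. Lid 130 by 290 by 12 mm, 0.22 kg, hinged along the trough's far (+x) rim, axis along the trough's +y.
- lid_handle (a point): Middle of the handle: a dark steel round bar 10 mm thick, 100 mm long, parallel to the hinge, 37 mm out from the lid's free edge in the plane of the lid (32 mm clear between bar and edge). Shut, it is 99 mm above the table, in front of the trough. Axes turn with the lid and equal the trough's when shut.
- lid_hinge (a point): Point on the hinge axis at the middle of the trough's far rim, 92 mm above the table; the handle bar's middle is 165 mm from it. Axes turn with the lid.
- bay (a point): Centre of the empty bay's floor, 8 mm above the table; axes as the trough's.
- rack: Fixed green-painted rack, 250 mm long, three places along its y (-80, 0, 80 mm). Pawns lean 0.61 rad (35 deg) from vertical, tops towards its -x (robot side), undersides centred 50 mm above the table. The back board under them (-x side) reaches 58 mm along the pawn, with a 10 mm wide rib behind each collar; 12 mm high blocks part the bases. Origin: centre of underside.
- dark_pawn: The dark-stained boxwood pawn to put away, 80 mm high, 0.06 to 0.12 kg, leaning in any one of the rack's three places. Origin: centre of its underside, z along its axis to the head. Base 42 mm across, slim stem, collar 28 mm across at 48 to 52 mm, ball head 28 mm across centred at 66 mm. Grip collar and head together, at about 58 mm.
- pale_pawn_a: Natural (pale) boxwood pawn of the same shape, leaning in another place of the rack. To be left alone.
- pale_pawn_b: Second natural (pale) boxwood pawn of the same shape, in the remaining place. To be left alone.
- cup: Small pewter two-handled trophy cup, 110 mm high, 106 mm over the handles. Origin: centre of its underside. To be left alone.
- bookend: Red-painted steel L-shaped bookend, foot 110 by 90 mm, upright plate 133 mm high. Origin: centre of its underside. To be left alone.

How it is judged:
By the outcome, as a careful person would: the job done as asked, in the order asked, and still so for the second after the job is handed in, with the robot touching nothing.
It also fails if it takes over 61 s, if anything falls off the work surface, if the arm or the gripper's body presses on something with over 40 N, if the wrist force passes 120 N, or if a joint passes its speed limit or range.

## Working session

There is one attempt and no reset: what is moved stays moved. The work goes in short steps, Python scripts to look and compute and a tool call to move; the robot and the scene stay as the last step left them, time stands still between calls to the robot, and variables do not carry over. Pictures are saved under pics/ and viewed, and the job is handed in when it is done.

Besides the shell and the picture viewer there is one more tool, called after "Call:" as name(argument=value, ...) on one line, values as JSON. drive_tool: Moves the arm, as the interface text tells. Its arguments: {"type":"object","properties":{"xyz":{"type":"array"},"rot":{"type":"array"},"claw":{"type":"array"},"newtons":{"type":"number"}},"required":["xyz","rot","claw"]}

```bash
mkdir -p pics
python3 - <<'E'
from rig import *
import cv2, numpy as np
np.set_printoptions(precision=4,suppress=True)
for n in("side","top","wrist"):
    c=calibration(n); im=get_image(n); cv2.imwrite(f"pics/{n}0.png",im); print(n,c)
s=get_state(); print(s)
E
```

```text
side {'camera_matrix': array([[612.682 ,   0.    , 316.1676],
       [  0.    , 612.682 , 234.7521],
       [  0.    ,   0.    ,   1.    ]]), 'world_from_camera': array([[ 0.817 ,  0.4054, -0.4101,  0.0775],
       [-0.5767,  0.5707, -0.5846, -0.9212],
       [-0.0029,  0.7141,  0.7   ,  0.9672],
       [ 0.    ,  0.    ,  0.    ,  1.    ]])}
top {'camera_matrix': array([[481.8577,   0.    , 321.052 ],
       [  0.    , 481.8577, 236.9145],
       [  0.    ,   0.    ,   1.    ]]), 'world_from_camera': array([[-0.0183,  0.9823, -0.1864,  0.4312],
       [-0.9998, -0.0203, -0.0087, -0.1733],
       [-0.0123,  0.1861,  0.9824,  1.0994],
       [ 0.    ,  0.    ,  0.    ,  1.    ]])}
wrist {'camera_matrix': array([[376.3512,   0.    , 322.8335],
       [  0.    , 376.3512, 240.1952],
       [  0.    ,   0.    ,   1.    ]]), 'world_from_camera': array([[ 0.3237, -0.9079, -0.2662,  0.1412],
       [ 0.9462,  0.3105,  0.0916,  0.6386],
       [-0.0006, -0.2815,  0.9596,  0.3832],
       [ 0.    ,  0.    ,  0.    ,  1.    ]])}
{'clock': 0.15, 'qpos': array([-1.3072,  0.537 , -0.0044,  1.5386,  0.0026,  1.0673, -0.0712]), 'dq': array([-0.0013, -0.0017, -0.002 , -0.001 ,  0.    ,  0.0006, -0.0021]), 'joint_torque': array([  0.0016, -57.1332,   0.9918, -25.1828,  -0.0562,   0.0152,
         0.0001]), 'position': array([0.2104, 0.6146, 0.3021]), 'eef_rot': array([[-0.0003,  0.3238,  0.9461],
       [-0.0013,  0.9461, -0.3238],
       [-1.    , -0.0013,  0.0001]]), 'force': array([0.7104, 0.8067, 0.1885]), 'wrist_torque': array([0.0156, 0.0244, 0.0102]), 'opening': 1.0009554325398367}
```

View pics/side0.png

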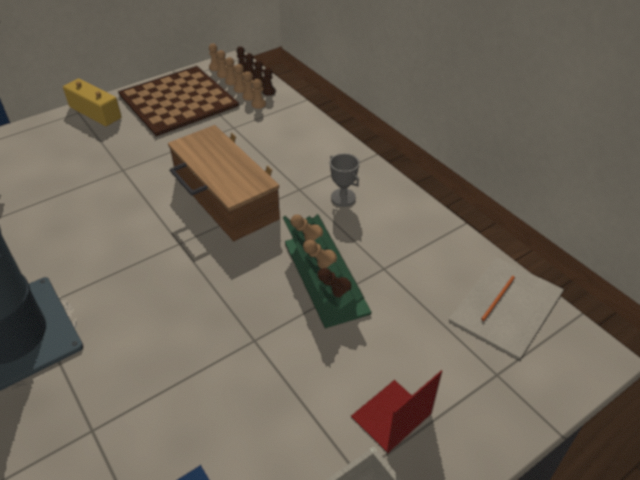

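View pics/top0.png

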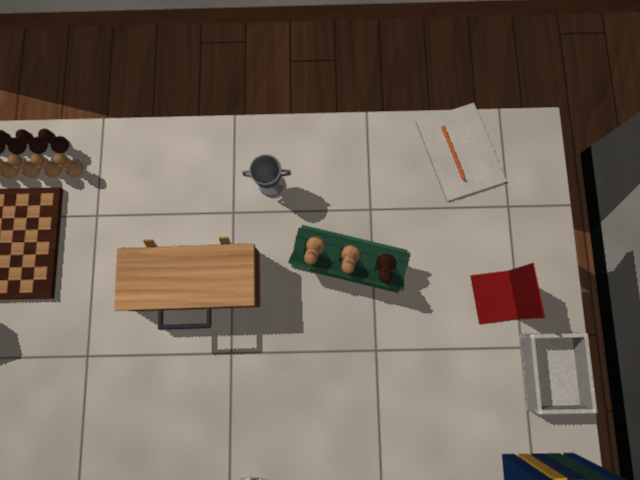

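The side and top views show the trough (top image x 115-258, y 245-310, handle at about (185,322)). The rack is at about (350,258), with the dark pawn in its right-hand (-y) place at (387,267). Next I'll measure.

```bash
cat > h.py <<'E'
from rig import *
import cv2, numpy as np
np.set_printoptions(precision=4,suppress=True)
def ray(c,px):
    K=c["camera_matrix"];T=c["world_from_camera"]
    p=np.linalg.inv(K)@np.array([px[0],px[1],1.]); d=T[:3,:3]@np.array([p[0],-p[1],-1.])
    return T[:3,3],d
def onz(c,px,z):
    o,d=ray(c,px); return o+d*(z-o[2])/d[2]
def proj(c,P):
    K=c["camera_matrix"];T=c["world_from_camera"]
    q=T[:3,:3].T@(np.asarray(P,float)-T[:3,3]); u=K@np.array([q[0],-q[1],-q[2]]); return u[:2]/u[2]
def tri(c1,p1,c2,p2):
    o1,d1=ray(c1,p1);o2,d2=ray(c2,p2)
    s=np.linalg.lstsq(np.c_[d1,-d2],o2-o1,rcond=None)[0]
    a=o1+s[0]*d1;b=o2+s[1]*d2; return (a+b)/2,np.linalg.norm(a-b)
E
python3 - <<'E'
from h import *
t=cv2.imread("pics/top0.png"); s=cv2.imread("pics/side0.png")
a=cv2.resize(t[220:340,100:420],(800,300),interpolation=cv2.INTER_CUBIC)
cv2.imwrite("pics/tc.png",a)
cv2.imwrite("pics/sc.png",cv2.resize(s[110:340,150:400],(652,600),interpolation=cv2.INTER_CUBIC))
c=calibration("top")
hsv=cv2.cvtColor(t,cv2.COLOR_BGR2HSV)
for nm,lo,hi,box,z in (("lid",(8,90,90),(22,255,255),(100,235,270,320),.104),("rack",(50,60,20),(95,255,255),(280,220,420,300),.0)):
    m=cv2.inRange(hsv,lo,hi); k=np.zeros_like(m); x0,y0,x1,y1=box; k[y0:y1,x0:x1]=m[y0:y1,x0:x1]
    cs=max(cv2.findContours(k,0,1)[0],key=cv2.contourArea)
    print(nm,cv2.contourArea(cs)); q=cv2.boxPoints(cv2.minAreaRect(cs)); print(q)
    W=np.array([onz(c,p,z) for p in q]); print(W, W.mean(0), [np.linalg.norm(W[i]-W[(i+1)%4]) for i in range(4)])
E
```

```text
lid 8440.5
[[114.1406 244.5448]
 [253.9691 242.6804]
 [254.8447 308.3488]
 [115.0162 310.2131]]
[[ 0.6127  0.2719  0.104 ]
 [ 0.6106 -0.0233  0.104 ]
 [ 0.4739 -0.0261  0.104 ]
 [ 0.4755  0.2616  0.104 ]] [0.5432 0.121  0.104 ] [np.float64(0.2951757775085771), np.float64(0.13673381474016716), np.float64(0.28771133434470486), np.float64(0.13753194408642966)]
rack 4714.5
[[287.7095 265.3235]
 [297.8257 223.5941]
 [411.9089 251.2506]
 [401.7927 292.98  ]]
[[ 0.5749 -0.0857  0.    ]
 [ 0.6725 -0.1099  0.    ]
 [ 0.6018 -0.3722  0.    ]
 [ 0.5066 -0.3442  0.    ]] [ 0.589 -0.228  0.   ] [np.float64(0.10060671647140718), np.float64(0.2717195918169143), np.float64(0.09925045515033157), np.float64(0.2674116534718298)]
```

View pics/tc.png

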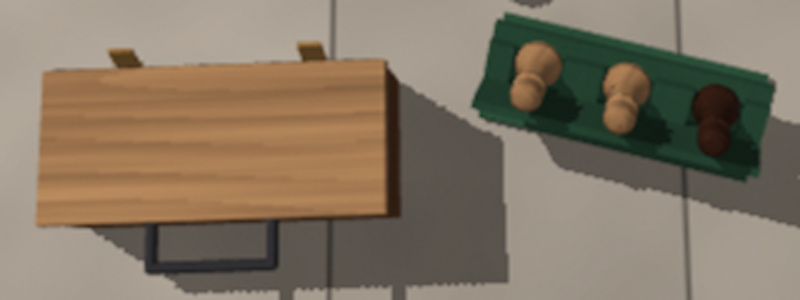

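View pics/sc.png

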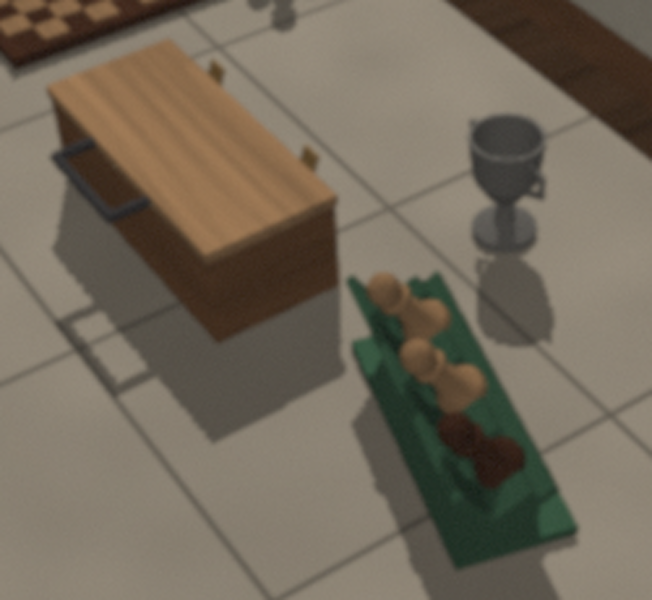

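Crops show lid corners, the bar ends at top-crop (150,269)/(273,264), and the dark pawn's head at top-crop (714,141), side-crop (460,433). I'll triangulate these.

Run:
```python
from h import *
ct=calibration("top");cs=calibration("side")
T=lambda p:(p[0]/2.5+100-.3,p[1]/2.5+220-.3)
S=lambda p:(p[0]/2.608+150-.3,p[1]/2.608+110-.3)
pts={"lid-x+y":((37,226),(48,90)),"lid+x+y":((43,72),(172,40)),"lid+x-y":((386,61),(336,196)),"lid-x-y":((387,215),(208,256)),
"bar+y":((150,269),(60,157)),"bar-y":((273,264),(113,216)),"dhead":((714,141),(460,433)),"p1head":((620,118),(420,357)),"p2head":((526,94),(387,291))}
W={}
for k,(a,b) in pts.items():
    W[k],e=tri(ct,T(a),cs,S(b)); print(k,W[k],e)
L=[W[k] for k in pts if k[:3]=="lid"]; print("lid c",np.mean(L,0))
v=(W["lid+x-y"]+W["lid-x-y"]-W["lid+x+y"]-W["lid-x+y"]);print("yaw",np.arctan2(v[0],-v[1]))
b=np.mean([W["bar+y"],W["bar-y"]],0);print("bar",b)
v=W["dhead"]-W["p2head"];print("rackyaw",np.arctan2(v[0],-v[1]),np.linalg.norm(v))
```

```text
lid-x+y [0.477  0.266  0.0955] 0.0018235521521639134
lid+x+y [0.6064 0.2676 0.098 ] 0.002877248960636884
lid+x-y [ 0.6075 -0.0231  0.1024] 0.0008091462528074276
lid-x-y [ 0.4806 -0.0256  0.102 ] 0.00272430703203002
bar+y [0.4413 0.1697 0.0958] 0.004348847253608269
bar-y [0.4426 0.0684 0.098 ] 0.0023588997044377827
dhead [ 0.5365 -0.297   0.0986] 0.002491524935205049
p1head [ 0.5563 -0.219   0.1012] 0.001026039533513509
p2head [ 0.5786 -0.1409  0.098 ] 0.0011850394415432919
lid c [0.5429 0.1212 0.0995]
yaw 0.008084498476045516
bar [0.442  0.119  0.0969]
rackyaw -0.2634193551471631 0.16169275283423595
```

Call:
drive_tool(xyz=[[5, -10, 0], [10, -20, 0], [14, -30, 0], [18, -38, 0], [22, -46, 0]], rot=[[0, 0, -0.18], [0, 0, -0.36], [0, 0, -0.54], [0, 0, -0.72], [0, 0, -0.9]], claw=[0.45, 0.45, 0.45, 0.45, 0.45], newtons=15)

```text
clock: 0.78
position: [0.3459, 0.3311, 0.3027]
eef_rot: [[0.0, 0.944, 0.329], [0.0, 0.329, -0.944], [-1.0, 0.0, -0.0]]
force: [1.2, -0.5, 1.2]
opening: 0.456
```

Call:
drive_tool(xyz=[[2.5, -5.5, -1.5], [5, -11, -3], [7.5, -16.5, -5], [9.6, -21.2, -7], [9.6, -21.2, -7]], rot=[[0, 0, -0.12], [0, 0, -0.24], [0, 0, -0.327], [0, 0, -0.327], [0, 0, -0.327]], claw=[0.45, 0.45, 0.45, 0.45, 0.45])

```text
clock: 1.4
position: [0.4416, 0.1168, 0.2316]
eef_rot: [[-0.002, 1.0, 0.006], [-0.003, 0.006, -1.0], [-1.0, -0.002, 0.003]]
force: [-0.6, 0.4, 0.0]
opening: 0.273
```

Run:
```python
from h import *
s=get_state();print(s["clock"],s["position"],s["eef_rot"],s["opening"],s["qpos"])
c=calibration("wrist");im=get_image("wrist");cv2.imwrite("pics/w1.png",im)
np.save("w1.npy",c["world_from_camera"])
print(c["world_from_camera"],proj(c,[.442,.119,.099]))
```

```text
1.4 [0.4416 0.1168 0.2316] [[-0.0018  1.      0.0064]
 [-0.0027  0.0064 -1.    ]
 [-1.     -0.0018  0.0027]] 0.27270489933986236 [-0.7043  0.3341  0.4132  2.1121 -0.1948  0.7337 -0.1594]
[[ 1.     -0.007   0.0007  0.441 ]
 [ 0.0065  0.9588  0.284   0.1902]
 [-0.0026 -0.2839  0.9588  0.3127]
 [ 0.      0.      0.      1.    ]] [324.6206 252.9496]
```

View pics/w1.png

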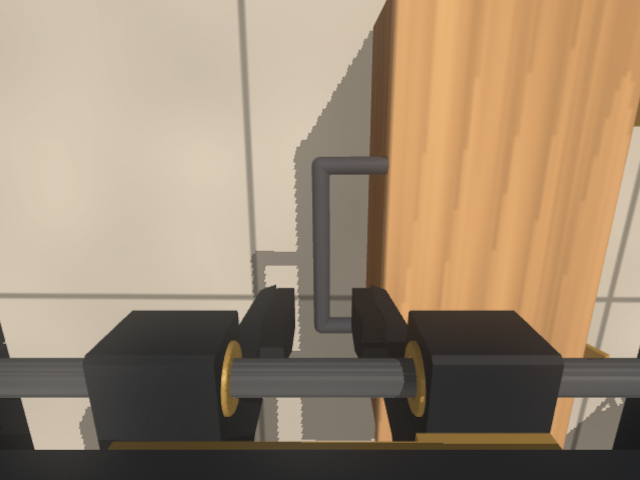

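The wrist view shows the bar (column 321, rows 165 to 325) lying between the fingers.

Run:
```python
from h import *
c=calibration("wrist")
for p in((320.5,165),(321.5,325)): print(onz(c,p,.099))
s=get_state()
for w in(.012,-.012):print(proj(c,s["position"]+np.array([w,0,-.064])))
```

```text
[0.4388 0.1736 0.099 ]
[0.4403 0.0734 0.099 ]
[352.2314 309.4792]
[295.7681 308.9059]
```

Call:
drive_tool(xyz=[[-0.1, 0.5, -3], [-0.1, 0.5, -6], [-0.1, 0.5, -8.2], [-0.1, 0.5, -8.2], [-0.1, 0.5, -8.2]], rot=[[0, 0, 0], [0, 0, 0], [0, 0, 0], [0, 0, 0], [0, 0, 0]], claw=[0.45, 0.45, 0.45, 0.45, 1], newtons=15)

```text
clock: 2.08
position: [0.4406, 0.1271, 0.1516]
eef_rot: [[0.001, 1.0, 0.015], [0.001, 0.015, -1.0], [-1.0, 0.001, -0.001]]
force: [0.2, 0.6, -0.2]
opening: 0.185
```

Call:
drive_tool(xyz=[[0, 0, 0], [0, 0, 0], [0, 0, 0]], rot=[[0, 0, 0], [0, 0, 0], [0, 0, 0]], claw=[1, 1, 1])

```text
clock: 2.45
position: [0.4403, 0.1269, 0.1516]
eef_rot: [[0.0, 1.0, 0.015], [0.001, 0.015, -1.0], [-1.0, 0.0, -0.001]]
force: [-2.3, 2.0, 7.5]
opening: 0.105
```

Run:
```python
from h import *
s=get_state();print(s["clock"],s["position"],s["force"],s["wrist_torque"],s["opening"],s["qpos"])
im=get_image("wrist");cv2.imwrite("pics/w2.png",im)
```

```text
2.45 [0.4403 0.1269 0.1516] [-2.3218  2.0015  7.458 ] [ 0.268  0.774 -0.004] 0.10478659726255068 [-0.6483  0.4878  0.3309  2.1515 -0.3008  0.5445 -0.0798]
```

View pics/w2.png

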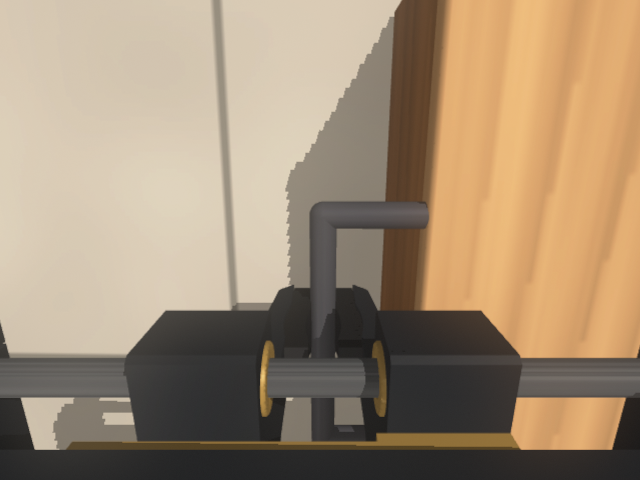

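```bash
python3 -c "
from math import *
a0=.0424
for i in range(0,41):
    t=i*.05;a=a0+t
    print('%.2f %.1f %.2f %.1f'%(t,16.5*(cos(a0)-cos(a)),.012*16.5*(cos(a0)-cos(a)),16.5*(sin(a)-sin(a0))), end=' | ')
"
```

```text
0.00 0.0 0.00 0.0 | 0.05 0.1 0.00 0.8 | 0.10 0.2 0.00 1.6 | 0.15 0.3 0.00 2.5 | 0.20 0.5 0.01 3.3 | 0.25 0.7 0.01 4.1 | 0.30 0.9 0.01 4.8 | 0.35 1.2 0.01 5.6 | 0.40 1.6 0.02 6.4 | 0.45 1.9 0.02 7.1 | 0.50 2.4 0.03 7.8 | 0.55 2.8 0.03 8.5 | 0.60 3.3 0.04 9.2 | 0.65 3.8 0.05 9.8 | 0.70 4.3 0.05 10.5 | 0.75 4.9 0.06 11.0 | 0.80 5.5 0.07 11.6 | 0.85 6.1 0.07 12.1 | 0.90 6.8 0.08 12.6 | 0.95 7.5 0.09 13.1 | 1.00 8.2 0.10 13.6 | 1.05 8.9 0.11 13.9 | 1.10 9.6 0.12 14.3 | 1.15 10.4 0.12 14.6 | 1.20 11.2 0.13 14.9 | 1.25 12.0 0.14 15.2 | 1.30 12.7 0.15 15.4 | 1.35 13.6 0.16 15.5 | 1.40 14.4 0.17 15.7 | 1.45 15.2 0.18 15.7 | 1.50 16.0 0.19 15.8 | 1.55 16.8 0.20 15.8 | 1.60 17.7 0.21 15.8 | 1.65 18.5 0.22 15.7 | 1.70 19.3 0.23 15.6 | 1.75 20.1 0.24 15.4 | 1.80 20.9 0.25 15.2 | 1.85 21.7 0.26 15.0 | 1.90 22.5 0.27 14.7 | 1.95 23.2 0.28 14.4 | 2.00 24.0 0.29 14.0 |
```

Call:
drive_tool(xyz=[[0, 0, 0.4], [0.1, 0, 0.8], [0.15, 0, 1.6], [0.2, 0, 2.0], [0.3, 0, 2.4]], rot=[[0, 0, 0], [0, 0, 0], [0, 0, 0], [0, 0, 0], [0, 0, 0]], claw=[1, 1, 1, 1, 1])

```text
clock: 3.12
position: [0.4429, 0.1268, 0.1751]
eef_rot: [[-0.001, 1.0, 0.015], [0.001, 0.015, -1.0], [-1.0, -0.001, -0.001]]
force: [-2.8, 4.8, -1.2]
opening: 0.106
```

Call:
drive_tool(xyz=[[0.2, 0, 0.8], [0.4, 0, 1.6], [0.6, 0, 2.4], [0.9, 0, 3.2], [1.3, 0, 3.9]], rot=[[0, 0, 0], [0, 0, 0], [0, 0, 0], [0, 0, 0], [0, 0, 0]], claw=[1, 1, 1, 1, 1])

```text
clock: 3.75
position: [0.4549, 0.1269, 0.214]
eef_rot: [[-0.003, 1.0, 0.015], [0.001, 0.015, -1.0], [-1.0, -0.003, -0.001]]
force: [-7.2, 5.2, 1.2]
opening: 0.108
```

Run:
```python
from h import *
s=get_state();print(s["clock"],s["position"],s["force"],s["wrist_torque"],s["opening"],s["qpos"])
im=get_image("side");cv2.imwrite("pics/s3.png",cv2.resize(im[60:340,60:400],(728,600)))
im=get_image("wrist");cv2.imwrite("pics/w3.png",im)
```

```text
3.75 [0.4549 0.1269 0.214 ] [-7.2109  5.2084  1.208 ] [ 1.1235  1.6049 -0.0713] 0.10812431416359898 [-0.6904  0.3905  0.3949  2.0867 -0.23    0.708  -0.1314]
```

View pics/s3.png

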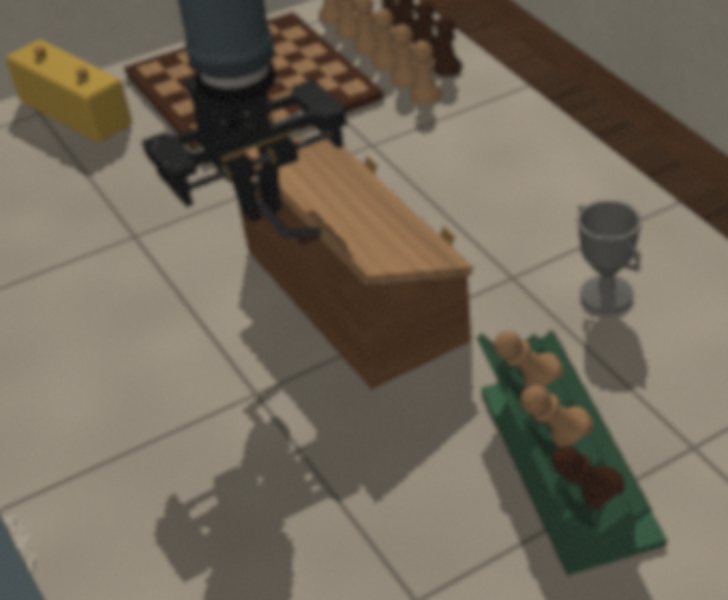

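View pics/w3.png

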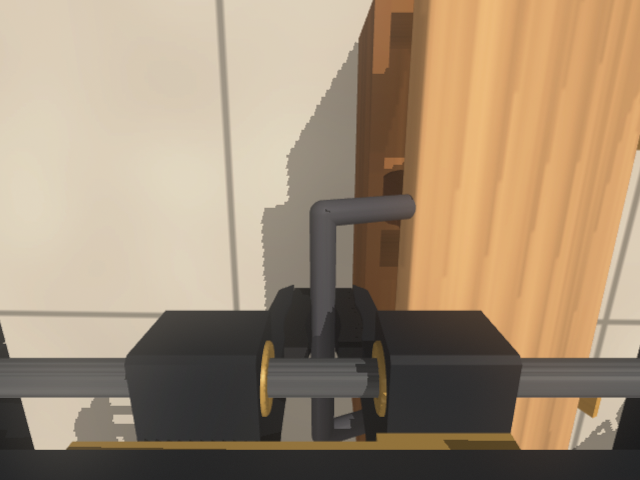

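Both views show the lid rising with the bar gripped, and forces are low. I'll carry on along the arc.

Call:
drive_tool(xyz=[[0.2, 0, 0.8], [0.7, 0, 1.5], [1.1, 0, 2.2], [1.6, 0, 2.9], [2.1, 0, 3.5]], rot=[[0, 0, 0], [0, 0, 0], [0, 0, 0], [0, 0, 0], [0, 0, 0]], claw=[1, 1, 1, 1, 1])

```text
clock: 4.47
position: [0.4754, 0.127, 0.249]
eef_rot: [[-0.005, 1.0, 0.015], [0.001, 0.015, -1.0], [-1.0, -0.005, -0.001]]
force: [-9.2, 5.3, 5.8]
opening: 0.105
```

Call:
drive_tool(xyz=[[0.5, 0, 0.7], [1.1, 0, 1.2], [1.7, 0, 1.8], [2.3, 0, 2.3], [3.0, 0, 2.8]], rot=[[0, 0, 0], [0, 0, 0], [0, 0, 0], [0, 0, 0], [0, 0, 0]], claw=[1, 1, 1, 1, 1])

```text
clock: 5.1
position: [0.5051, 0.127, 0.2775]
eef_rot: [[-0.006, 1.0, 0.015], [0.001, 0.015, -1.0], [-1.0, -0.006, -0.002]]
force: [-12.5, 5.6, 13.7]
opening: 0.107
```

Run:
```python
from h import *
s=get_state();print(s["clock"],s["position"],s["force"],s["wrist_torque"],s["opening"],s["qpos"])
im=get_image("side");cv2.imwrite("pics/s4.png",cv2.resize(im[60:340,60:400],(728,600)))
im=get_image("wrist");cv2.imwrite("pics/w4.png",im)
```

```text
5.1 [0.5051 0.127  0.2775] [-12.5432   5.6231  13.7285] [ 0.8378  2.7329 -0.0504] 0.10741953554961674 [-0.6741  0.3705  0.4286  1.9195 -0.1976  0.8975 -0.1315]
```

View pics/s4.png

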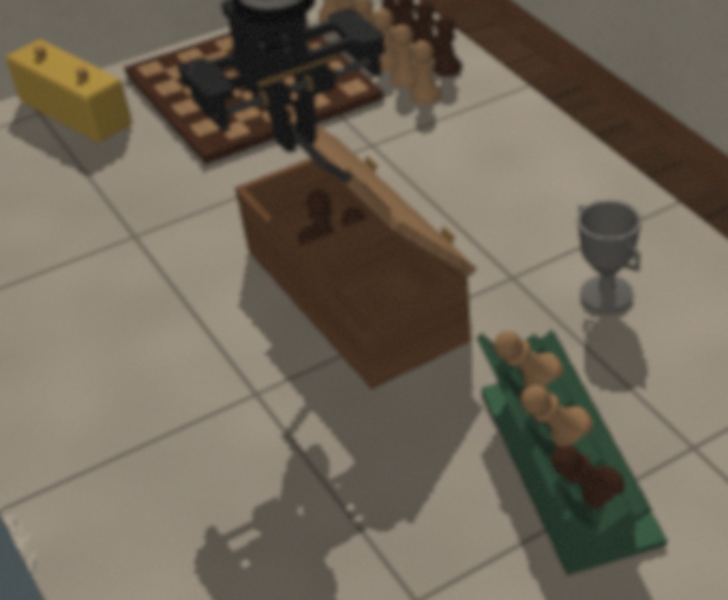

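View pics/w4.png

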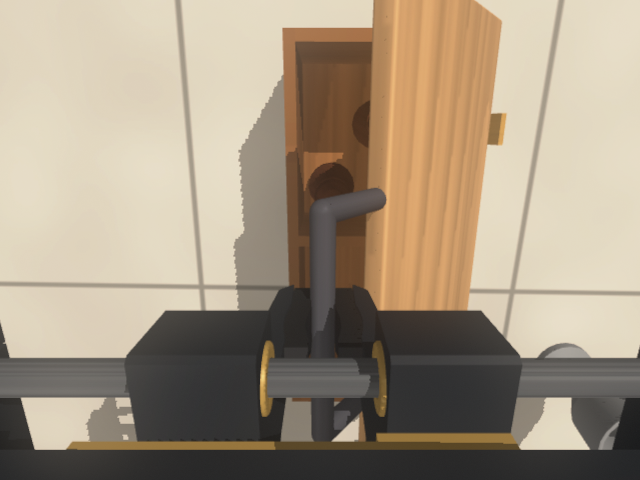

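The lid is about halfway up and the grip holds. The reaction points outward from the hinge, so I'll add a slight radial offset.

Call:
drive_tool(xyz=[[0.6, 0, 0.7], [1.3, 0, 1.2], [2.0, 0, 1.5], [2.7, 0, 1.9], [3.5, 0, 2.2]], rot=[[0, 0, 0], [0, 0, 0], [0, 0, 0], [0, 0, 0], [0, 0, 0]], claw=[1, 1, 1, 1, 1])

```text
clock: 5.82
position: [0.5425, 0.127, 0.2997]
eef_rot: [[0.0, 1.0, 0.015], [0.002, 0.015, -1.0], [-1.0, 0.0, -0.002]]
force: [-2.9, 4.3, 4.7]
opening: 0.104
```

Call:
drive_tool(xyz=[[0.8, 0, 0.3], [1.5, 0, 0.6], [2.3, 0, 0.8], [3.1, 0, 1.0], [3.9, 0, 1.1]], rot=[[0, 0, 0], [0, 0, 0], [0, 0, 0], [0, 0, 0], [0, 0, 0]], claw=[1, 1, 1, 1, 1])

```text
clock: 6.45
position: [0.5818, 0.1269, 0.3103]
eef_rot: [[0.001, 1.0, 0.015], [0.001, 0.015, -1.0], [-1.0, 0.001, -0.001]]
force: [-0.7, 4.6, 2.1]
opening: 0.106
```

Run:
```python
from h import *
s=get_state();print(s["clock"],s["position"],s["force"],s["wrist_torque"],s["opening"],s["qpos"])
im=get_image("side");cv2.imwrite("pics/s5.png",cv2.resize(im[60:340,60:400],(728,600)))
im=get_image("wrist");cv2.imwrite("pics/w5.png",im)
```

```text
6.45 [0.5818 0.1269 0.3103] [-0.688   4.6071  2.1378] [ 0.997   0.4135 -0.0038] 0.10630248851856626 [-0.6102  0.4589  0.4354  1.7023 -0.2211  1.028  -0.0851]
```

View pics/s5.png

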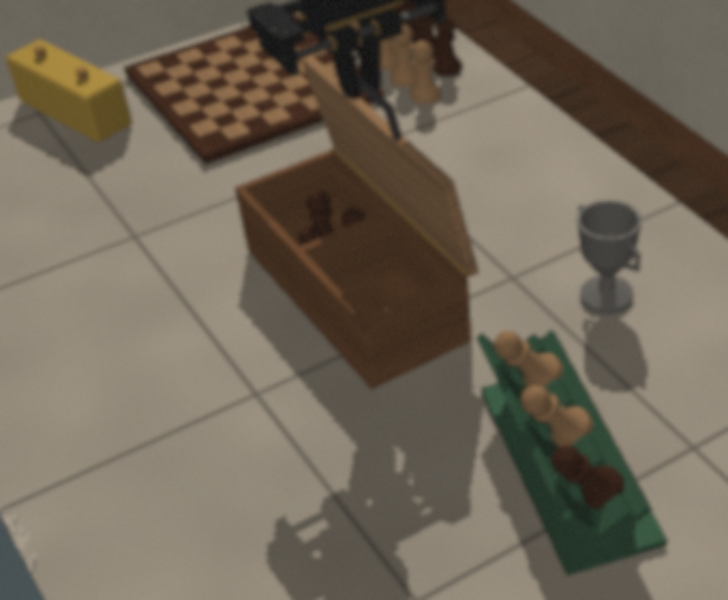

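View pics/w5.png

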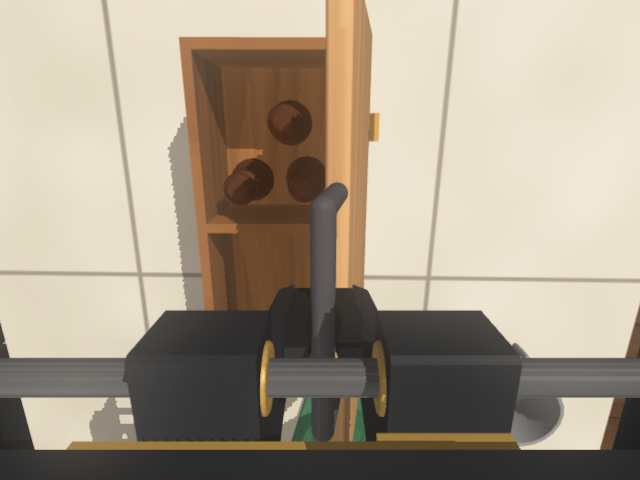

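The lid is near upright and the bar is still gripped. I'll continue past upright.

Call:
drive_tool(xyz=[[0.8, 0, 0.1], [1.6, 0, 0.1], [2.4, 0, 0.1], [3.3, 0, 0.1], [4.1, 0, 0.0]], rot=[[0, 0, 0], [0, 0, 0], [0, 0, 0], [0, 0, 0], [0, 0, 0]], claw=[1, 1, 1, 1, 1])

```text
clock: 7.18
position: [0.6232, 0.1269, 0.3103]
eef_rot: [[0.001, 1.0, 0.015], [0.001, 0.015, -1.0], [-1.0, 0.001, -0.001]]
force: [-0.5, 5.3, 2.1]
opening: 0.106
```

Call:
drive_tool(xyz=[[0.8, 0, -0.1], [1.6, 0, -0.3], [2.4, 0, -0.5], [2.9, 0, -0.6], [3.2, 0, -0.7]], rot=[[0, 0, 0], [0, 0, 0], [0, 0, 0], [0, 0, 0], [0, 0, 0]], claw=[1, 1, 1, 1, 1])

```text
clock: 7.8
position: [0.655, 0.127, 0.3029]
eef_rot: [[0.001, 1.0, 0.015], [0.001, 0.015, -1.0], [-1.0, 0.001, -0.001]]
force: [-0.7, 4.9, 2.1]
opening: 0.103
```

Call:
drive_tool(xyz=[[0.4, 0, -0.2], [0.7, 0, -0.3], [1.0, 0, -0.4], [1.2, 0, -0.5], [1.4, 0, -0.6]], rot=[[0, 0, 0], [0, 0, 0], [0, 0, 0], [0, 0, 0], [0, 0, 0]], claw=[1, 1, 1, 1, 1])

```text
clock: 8.43
position: [0.6692, 0.1271, 0.2973]
eef_rot: [[0.002, 1.0, 0.015], [0.001, 0.015, -1.0], [-1.0, 0.002, -0.001]]
force: [0.5, 5.6, 1.5]
opening: 0.106
```

Call:
drive_tool(xyz=[[0.15, 0, -0.05], [0.3, 0, -0.1], [0.3, 0, -0.1]], rot=[[0, 0, 0], [0, 0, 0], [0, 0, 0]], claw=[1, 1, 1])

```text
clock: 8.8
position: [0.672, 0.1271, 0.2961]
eef_rot: [[0.001, 1.0, 0.015], [0.001, 0.015, -1.0], [-1.0, 0.001, -0.001]]
force: [0.5, 6.2, 0.7]
opening: 0.104
```

Call:
drive_tool(xyz=[[0.15, 0, -0.1], [0.3, 0, -0.15], [0.3, 0, -0.15]], rot=[[0, 0, 0], [0, 0, 0], [0, 0, 0]], claw=[1, 1, 1])

```text
clock: 9.18
position: [0.6732, 0.1271, 0.2955]
eef_rot: [[-0.003, 1.0, 0.015], [0.002, 0.015, -1.0], [-1.0, -0.003, -0.002]]
force: [-9.7, 4.3, 11.5]
opening: 0.109
```

Run:
```python
from h import *
s=get_state();print(s["clock"],s["position"],s["force"],s["wrist_torque"],s["opening"],s["qpos"])
im=get_image("side");cv2.imwrite("pics/s6.png",cv2.resize(im[40:320,60:400],(728,600)))
im=get_image("wrist");cv2.imwrite("pics/w6.png",im)
```

```text
9.175 [0.6732 0.1271 0.2955] [-9.6861  4.258  11.496 ] [ 0.9401  2.1707 -0.0092] 0.10863508107422593 [-0.5173  0.6355  0.4184  1.4573 -0.2751  1.1098 -0.033 ]
```

View pics/s6.png

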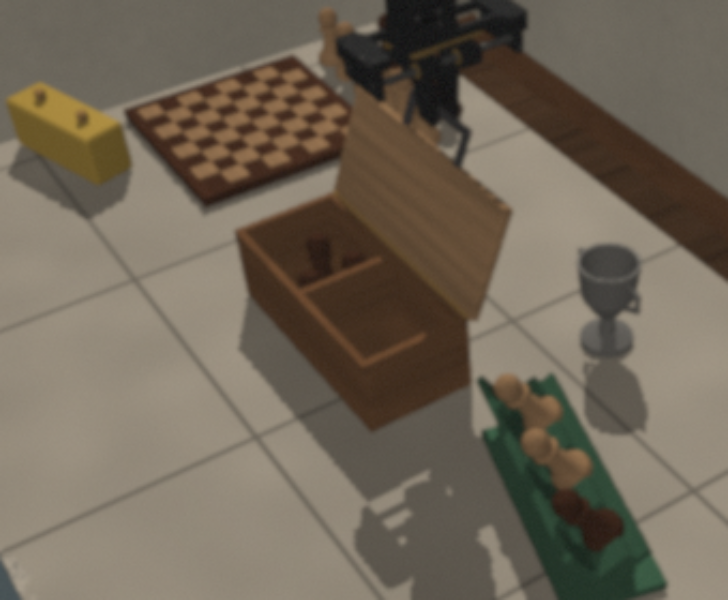

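View pics/w6.png

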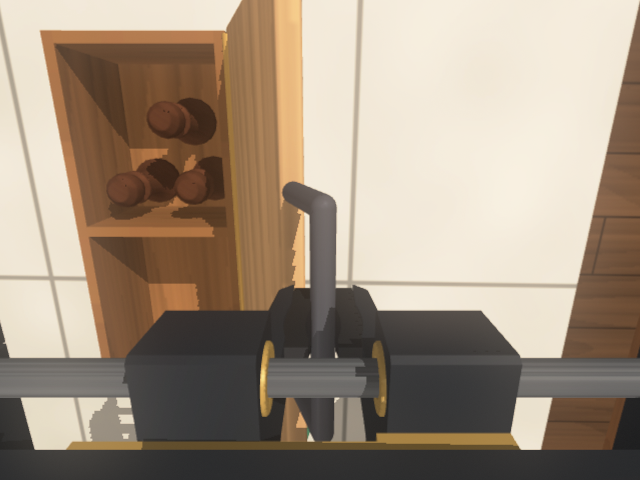

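The reaction jumped to about 15 N, so the lid is on its stop (visibly leaning back). I'll release gently and withdraw upward.

Call:
drive_tool(xyz=[[0, 0, 0], [0, 0, 0], [0, 0, 0], [0, 0, 2], [0, 0, 6]], rot=[[0, 0, 0], [0, 0, 0], [0, 0, 0], [0, 0, 0], [0, 0, 0]], claw=[0.7, 0.5, 0.4, 0.4, 0.4])

```text
clock: 9.9
position: [0.6738, 0.1259, 0.3545]
eef_rot: [[-0.002, 1.0, 0.014], [-0.001, 0.014, -1.0], [-1.0, -0.002, 0.001]]
force: [1.2, -0.1, 0.3]
opening: 0.3
```

Run:
```python
from h import *
s=get_state();print(s["clock"],s["position"],s["force"],s["opening"])
im=get_image("side");cv2.imwrite("pics/s7.png",im)
im=get_image("top");cv2.imwrite("pics/t7.png",im)
```

```text
9.9 [0.6738 0.1259 0.3545] [ 1.1878 -0.1039  0.34  ] 0.30000040044326626
```

View pics/s7.png

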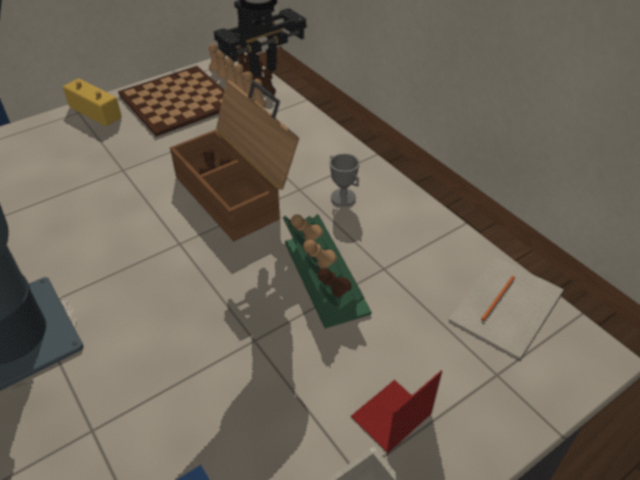

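View pics/t7.png

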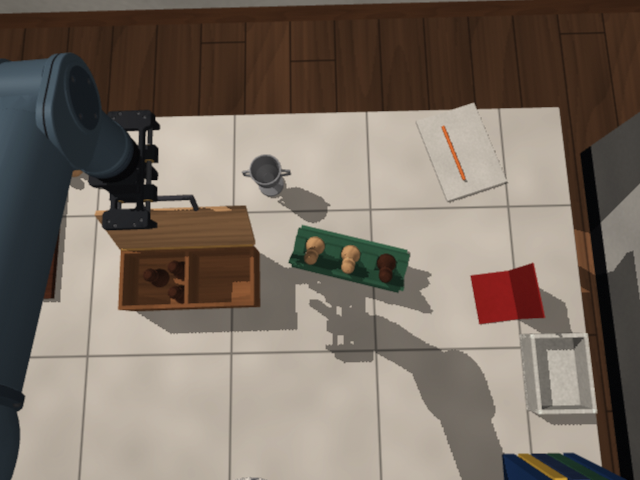

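The lid stays open on its stop with the gripper clear. Next I'll measure the pawn head and bay.

Run:
```python
from h import *
ct=calibration("top");cs=calibration("side")
t=cv2.imread("pics/t7.png");s=cv2.imread("pics/s7.png")
T=lambda p:(p[0]/2.5+100-.3,p[1]/2.5+220-.3)
S=lambda p:(p[0]/2.608+150-.3,p[1]/2.608+110-.3)
for a,b in(((714,141),(460,433)),((620,118),(420,357)),((526,94),(387,291))):
    print(onz(ct,T(a),.104),onz(cs,S(b),.104))
cv2.imwrite("pics/t7c.png",cv2.resize(t[230:320,110:270],(800,450),interpolation=cv2.INTER_CUBIC))
cv2.imwrite("pics/t7d.png",cv2.resize(t[215:305,280:420],(800,514),interpolation=cv2.INTER_CUBIC))
cv2.imwrite("pics/s7d.png",cv2.resize(s[200:330,270:380],(508,600),interpolation=cv2.INTER_CUBIC))
```

```text
[ 0.5349 -0.2957  0.104 ] [ 0.5349 -0.3013  0.104 ]
[ 0.5555 -0.2186  0.104 ] [ 0.5553 -0.2214  0.104 ]
[ 0.5772 -0.1408  0.104 ] [ 0.5758 -0.1464  0.104 ]
```

View pics/t7c.png

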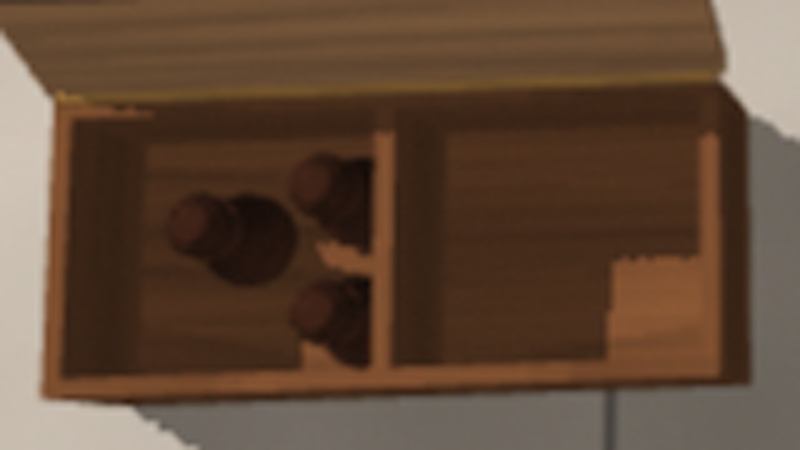

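View pics/t7d.png

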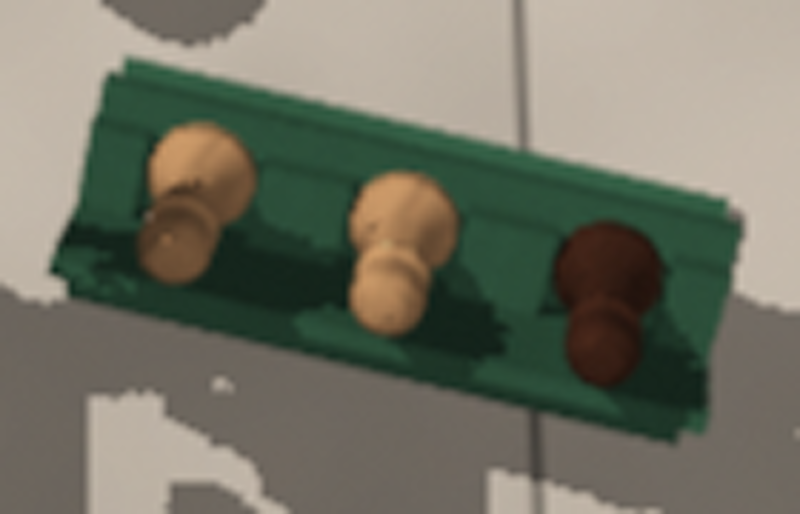

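View pics/s7d.png

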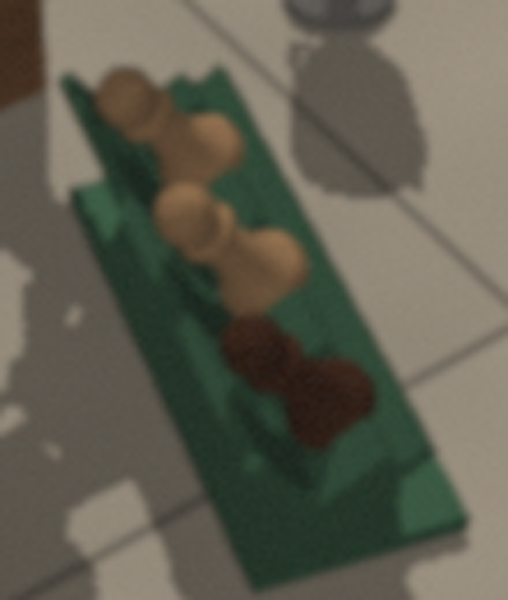

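```bash
cat >> h.py <<'E'
from scipy.spatial.transform import Rotation as Ro
def Rg(psi=-.267,t=.61):
    zp=np.array([-np.sin(t)*np.cos(psi),-np.sin(t)*np.sin(psi),np.cos(t)])
    x=-zp;y=np.array([-np.sin(psi),np.cos(psi),0]);return np.c_[x,y,np.cross(x,y)],zp
E
python3 - <<'E'
from h import *
s=get_state();R0=s["eef_rot"];p=s["position"]
R,zp=Rg()
print(R,zp)
rv=Ro.from_matrix(R@R0.T).as_rotvec();print("rot",rv,np.linalg.norm(rv))
for f in(.2,.4,.6,.8):
  print(f,Ro.from_rotvec(rv*f).as_matrix()@R0[:,0])
P=np.array([.535,-.298,.104])-.008*zp
for b in(0,.05,.08): print(b,P+(.045+b)*zp, (P+(.045+b)*zp-p)*100)
ct=calibration("top")
for q in((57,105),(45,392),(720,80),(722,380)): print(onz(ct,(q[0]/5+110-.4,q[1]/5+230-.4),.092))
E
```

```text
[[ 0.5526  0.2638  0.7906]
 [-0.1511  0.9646 -0.2163]
 [-0.8196  0.      0.5729]] [-0.5526  0.1511  0.8196]
rot [-0.5234 -0.393   1.2446] 1.406217332461639
0.2 [ 0.0991 -0.0899 -0.991 ]
0.4 [ 0.2071 -0.1546 -0.966 ]
0.6 [ 0.3249 -0.1877 -0.9269]
0.8 [ 0.4431 -0.1865 -0.8768]
0 [ 0.5146 -0.2924  0.1343] [-16.2093 -41.8101 -22.6273]
0.05 [ 0.4869 -0.2849  0.1753] [-18.9721 -41.0544 -18.5291]
0.08 [ 0.4703 -0.2803  0.1999] [-20.6298 -40.6009 -16.0702]
[0.6015 0.2618 0.092 ]
[0.4805 0.2596 0.092 ]
[ 0.6065 -0.0207  0.092 ]
[ 0.4801 -0.0225  0.092 ]
```

Call:
drive_tool(xyz=[[0, -1, 3], [-3, -6, 3], [-6, -11, 2], [-9, -16, 1], [-12, -21, 0]], rot=[[0, 0, 0], [-0.065, -0.049, 0.155], [-0.13, -0.098, 0.311], [-0.196, -0.147, 0.466], [-0.26, -0.196, 0.622]], claw=[0.1, 0.0, -0.1, -0.1, -0.1])

```text
clock: 10.62
position: [0.5535, -0.0855, 0.355]
eef_rot: [[0.262, 0.785, 0.562], [-0.182, 0.612, -0.77], [-0.948, 0.099, 0.303]]
force: [0.7, -2.4, -0.1]
opening: 0.556
```

Run:
```python
from h import *
s=get_state();R0=s["eef_rot"];p=s["position"];print(p,s["qpos"],s["opening"],s["force"])
R,zp=Rg()
print("rot",Ro.from_matrix(R@R0.T).as_rotvec())
P=np.array([.535,-.298,.104])-.008*zp
for b in(0,.05,.08): print(b, (P+(.045+b)*zp-p)*100)
```

```text
[ 0.5535 -0.0855  0.355 ] [-0.4149  0.2182  0.4659  1.9402  0.1159  0.7359  0.5994] 0.5555940913247286 [ 0.7414 -2.3553 -0.15  ]
rot [-0.2531 -0.1986  0.621 ]
0 [ -3.8988 -20.6926 -22.0641]
0.05 [ -6.6616 -19.9368 -17.9659]
0.08 [ -8.3193 -19.4834 -15.507 ]
```

Call:
drive_tool(xyz=[[-2, -5, -2], [-4, -10, -5], [-6, -15, -8], [-8.3, -19.5, -12], [-8.3, -19.5, -12]], rot=[[-0.063, -0.05, 0.155], [-0.126, -0.1, 0.31], [-0.19, -0.15, 0.466], [-0.253, -0.199, 0.621], [-0.253, -0.199, 0.621]], claw=[-0.1, -0.1, -0.1, -0.1, -0.1])

```text
clock: 11.25
position: [0.4996, -0.2139, 0.2753]
eef_rot: [[0.468, 0.404, 0.786], [-0.125, 0.911, -0.393], [-0.875, 0.086, 0.476]]
force: [0.2, 1.0, 0.4]
opening: 0.548
```

Run:
```python
from h import *
s=get_state();R0=s["eef_rot"];p=s["position"];print(p,s["qpos"],s["opening"],s["force"])
c=calibration("wrist");im=get_image("wrist");cv2.imwrite("pics/w8.png",im)
R,zp=Rg()
print("rot",Ro.from_matrix(R@R0.T).as_rotvec())
H=np.array([.535,-.298,.104]);P=H-.008*zp
print("head exp",proj(c,H),"base",proj(c,H-.066*zp))
for b in(0,.05,.08): print(b, (P+(.045+b)*zp-p)*100)
```

```text
[ 0.4996 -0.2139  0.2753] [ 0.0758  0.2383  0.3018  2.1907 -0.4875  0.2451  1.9287] 0.5481944626368207 [0.1939 0.9833 0.4011]
rot [-0.1183 -0.0762  0.1453]
head exp [212.1095 208.8848] base [235.137  201.4075]
0 [  1.4966  -7.8541 -14.093 ]
0.05 [-1.2662 -7.0984 -9.9948]
0.08 [-2.9239 -6.6449 -7.5358]
```

View pics/w8.png

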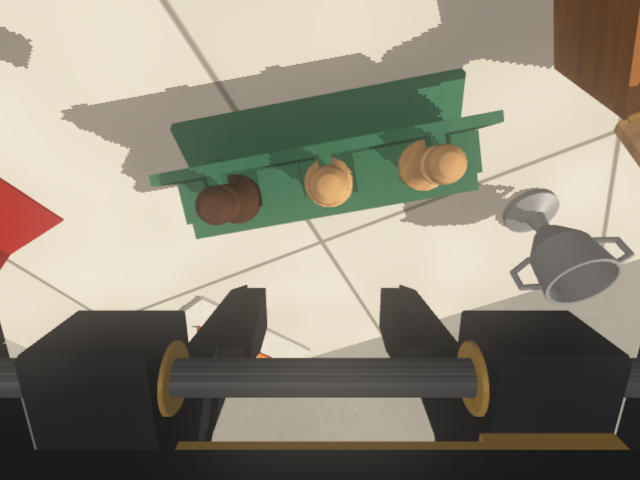

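Run:
```python
from h import *
im=cv2.imread("pics/w8.png");cv2.imwrite("pics/w8c.png",cv2.resize(im[60:260,140:500],(792,440),interpolation=cv2.INTER_CUBIC))
```

```text
(no output)
```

View pics/w8c.png

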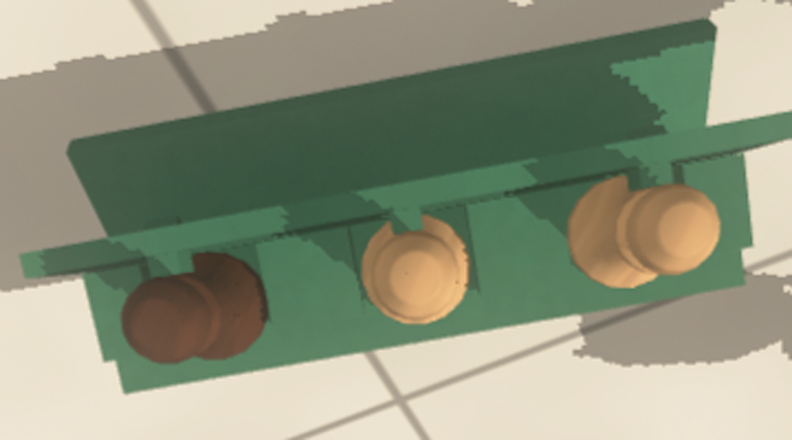

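The crop shows the dark head at about (215,205) and the pale heads at (329,184) and (446,164).

Run:
```python
from h import *
s=get_state();R0=s["eef_rot"];p=s["position"]
c=calibration("wrist")
H=[onz(c,q,.104) for q in((215,205.5),(329.5,184),(446.4,164))]
for h in H: print(h)
v=H[0]-H[2];print(np.arctan2(v[0],-v[1]),np.linalg.norm(v))
_,zp=Rg()
for t in(.3,.4,.5):
    R,_=Rg(t=t); print(t,"rot",Ro.from_matrix(R@R0.T).as_rotvec())
    P=np.array([.534,-.299,.104])-.008*zp
    for b in(0,.05,.07): print(b, (P-R[:,0]*(.045+b)-p)*100)
```

```text
[ 0.5323 -0.2956  0.104 ]
[ 0.552  -0.2176  0.104 ]
[ 0.5729 -0.141   0.104 ]
-0.25661803350950935 0.15987379123729392
0.3 rot [-0.0117  0.215   0.1542]
0 [  2.6914  -8.1693 -13.4143]
0.05 [ 1.2662 -7.7794 -8.6376]
0.07 [ 0.6961 -7.6235 -6.7269]
0.4 rot [-0.0453  0.1208  0.1504]
0 [  2.2839  -8.0578 -13.5685]
0.05 [ 0.4058 -7.5441 -8.9632]
0.07 [-0.3455 -7.3386 -7.1211]
0.5 rot [-0.0788  0.0265  0.1463]
0 [  1.8932  -7.9509 -13.7642]
0.05 [-0.419  -7.3185 -9.3763]
0.07 [-1.3439 -7.0655 -7.6211]
```

Call:
drive_tool(xyz=[[-0.1, -2.5, -2], [-0.2, -5, -4], [-0.4, -7.1, -7], [-0.4, -7.1, -7]], rot=[[-0.015, 0.04, 0.05], [-0.03, 0.08, 0.1], [-0.045, 0.121, 0.15], [-0.045, 0.121, 0.15]], claw=[-0.1, -0.1, -0.1, -0.1])

```text
clock: 11.8
position: [0.4954, -0.2848, 0.2038]
eef_rot: [[0.372, 0.271, 0.888], [-0.102, 0.962, -0.251], [-0.922, 0.003, 0.386]]
force: [-0.2, 0.7, 0.2]
opening: 0.55
```

```bash
cat > st.py <<'E'
from h import *
import sys
t=float(sys.argv[1])
s=get_state();R0=s["eef_rot"];p=s["position"];print(s["clock"],p,s["qpos"],s["opening"],s["force"])
c=calibration("wrist");im=get_image("wrist");cv2.imwrite(sys.argv[2],im)
_,zp=Rg(-.262)
R,_=Rg(-.262,t); print(t,"rot",Ro.from_matrix(R@R0.T).as_rotvec())
H=np.array([.533,-.297,.104]);P=H-.008*zp
print("head",proj(c,H))
for b in(0,.02,.05): print(b, (P-R[:,0]*(.045+b)-p)*100)
E
python3 st.py .4 pics/w9.png
```

```text
11.8 [ 0.4954 -0.2848  0.2038] [ 0.3699  0.4279  0.135   2.0915 -0.535   0.2725  2.2688] 0.5501622706616296 [-0.1794  0.7191  0.2116]
0.4 rot [-0.0035 -0.0029  0.0128]
head [318.6766 268.937 ]
0 [ 2.5126 -0.8826 -6.495 ]
0.02 [ 1.7603 -0.6809 -4.6529]
0.05 [ 0.6319 -0.3783 -1.8897]
```

View pics/w9.png

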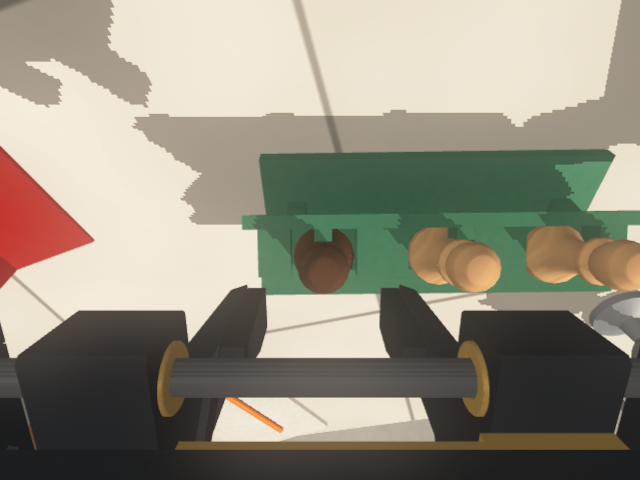

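Head at (324,268) sits midway between the fingers (266 and 381). I'll descend partway, tilted a little less for joint-6 margin.

Call:
drive_tool(xyz=[[0.7, -0.2, -1.5], [1.4, -0.4, -3.0], [2.1, -0.5, -4.5], [2.1, -0.5, -4.5]], rot=[[0.005, 0.015, 0.005], [0.01, 0.03, 0.01], [0.014, 0.044, 0.014], [0.014, 0.044, 0.014]], claw=[-0.1, -0.1, -0.1, -0.1])

```text
clock: 12.35
position: [0.518, -0.2871, 0.1605]
eef_rot: [[0.336, 0.253, 0.907], [-0.083, 0.967, -0.239], [-0.938, 0.005, 0.346]]
force: [0.2, -0.9, 0.0]
opening: 0.552
```

```bash
python3 st.py .35 pics/w10.png
```

```text
12.35 [ 0.518  -0.2871  0.1605] [ 0.3702  0.5407  0.1182  2.0297 -0.5446  0.2642  2.2802] 0.5520103968590746 [ 0.2284 -0.8652  0.0492]
0.35 rot [-0.004   0.0043 -0.0059]
head [307.1131 307.5136]
0 [ 0.4545 -0.708  -2.0786]
0.02 [-0.2079 -0.5303 -0.1998]
0.05 [-1.2015 -0.2639  2.6183]
```

View pics/w10.png

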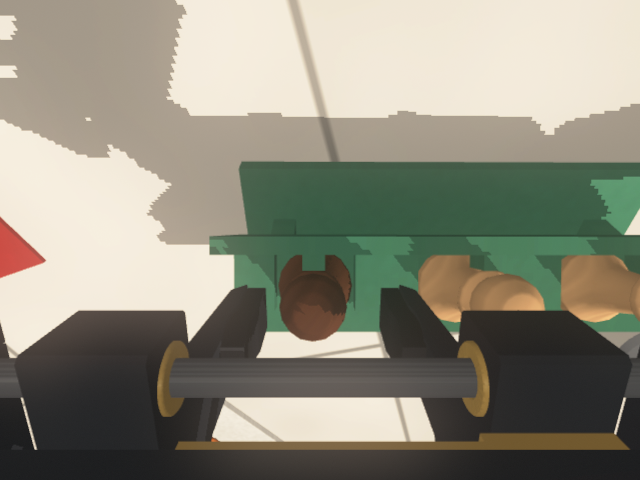

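Head at (314,305), about 4 mm to the -y side of centre. I'll correct that and finish the descent.

Call:
drive_tool(xyz=[[0.1, -0.4, -0.5], [0.3, -0.55, -1.3], [0.5, -0.55, -2.1], [0.5, -0.55, -2.1]], rot=[[0, 0, 0], [0, 0, 0], [0, 0, 0], [0, 0, 0]], claw=[-0.1, -0.1, -0.1, -0.1])

```text
clock: 12.9
position: [0.5216, -0.2937, 0.1379]
eef_rot: [[0.334, 0.254, 0.908], [-0.083, 0.967, -0.241], [-0.939, 0.005, 0.344]]
force: [-0.1, 0.1, -0.9]
opening: 0.555
```

```bash
python3 st.py .35 pics/w11.png
python3 - <<'E'
from h import *
im=get_image("side");cv2.imwrite("pics/s11.png",cv2.resize(im[160:340,200:400],(660,594),interpolation=cv2.INTER_CUBIC))
E
```

```text
12.9 [ 0.5216 -0.2937  0.1379] [ 0.4061  0.5897  0.0836  2.0157 -0.5703  0.2291  2.3172] 0.5546469374847911 [-0.0586  0.1351 -0.8913]
0.35 rot [-0.0046  0.0023 -0.0047]
head [320.4676 344.5758]
0 [ 0.0879 -0.0487  0.1799]
0.02 [-0.5745  0.1289  2.0586]
0.05 [-1.5681  0.3953  4.8768]
```

View pics/w11.png

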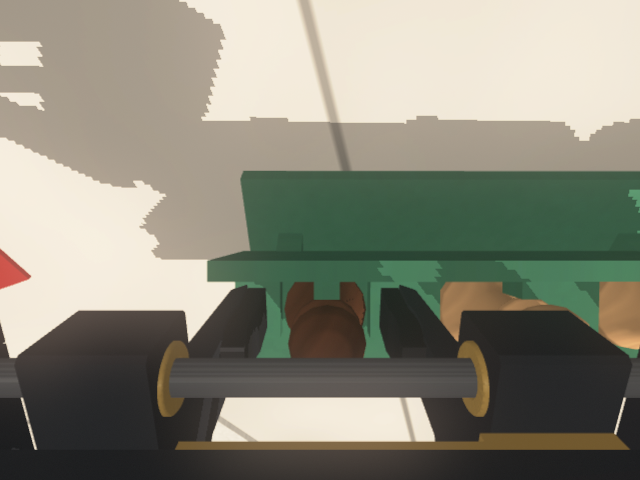

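View pics/s11.png

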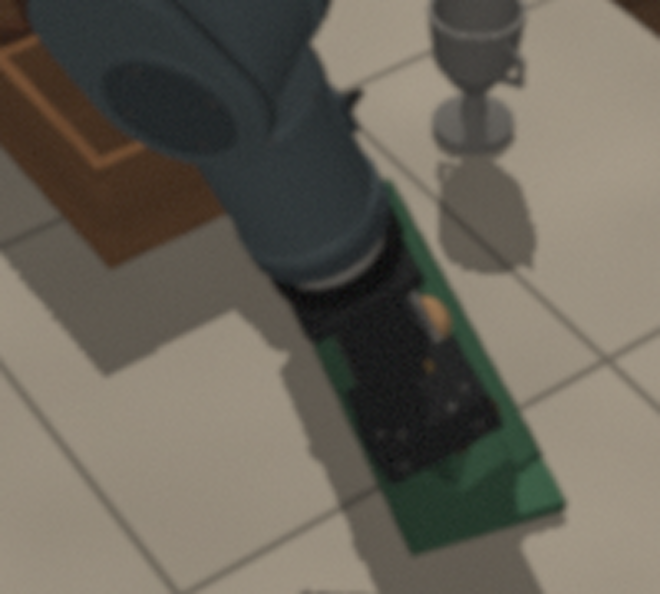

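The head (column about 327) is centred between the fingers. Closing.

Call:
drive_tool(xyz=[[0, 0, 0], [0, 0, 0], [0, 0, 0], [0, 0, 0]], rot=[[0, 0, 0], [0, 0, 0], [0, 0, 0], [0, 0, 0]], claw=[0.3, 1, 1, 1], newtons=25)

```text
clock: 13.5
position: [0.5221, -0.2939, 0.139]
eef_rot: [[0.335, 0.254, 0.907], [-0.084, 0.967, -0.24], [-0.938, 0.005, 0.345]]
force: [0.1, 1.0, 2.0]
opening: 0.291
```

Call:
drive_tool(xyz=[[0, 0, 0], [0, 0, 0]], rot=[[0, 0, 0], [0, 0, 0]], claw=[1, 1])

```text
clock: 13.75
position: [0.5221, -0.2939, 0.139]
eef_rot: [[0.335, 0.254, 0.907], [-0.084, 0.967, -0.24], [-0.938, 0.004, 0.345]]
force: [-0.9, 0.9, 2.9]
opening: 0.292
```

Call:
drive_tool(xyz=[[-0.4, 0.1, 0.7], [-1.0, 0.25, 1.6], [-1.7, 0.45, 2.8], [-2.3, 0.6, 4.2], [-2.8, 0.7, 6.0]], rot=[[0, 0, 0], [0, 0, 0], [0, 0, 0], [0, 0, 0], [0, 0, 0]], claw=[1, 1, 1, 1, 1])

```text
clock: 14.38
position: [0.4931, -0.2867, 0.1998]
eef_rot: [[0.334, 0.255, 0.907], [-0.083, 0.967, -0.241], [-0.939, 0.005, 0.345]]
force: [-0.2, 0.0, -1.5]
opening: 0.286
```

```bash
python3 st.py .35 pics/w12.png
python3 - <<'E'
from h import *
im=get_image("top");cv2.imwrite("pics/t12.png",im)
E
```

```text
14.375 [ 0.4931 -0.2867  0.1998] [ 0.3376  0.4437  0.1826  2.0688 -0.5165  0.332   2.2665] 0.2859636681269345 [-0.1836  0.0457 -1.5265]
0.35 rot [-0.0041  0.003  -0.0046]
head [321.5548 284.701 ]
0 [ 2.9427 -0.745  -6.0082]
0.02 [ 2.2804 -0.5674 -4.1295]
0.05 [ 1.2868 -0.301  -1.3114]
```

View pics/w12.png

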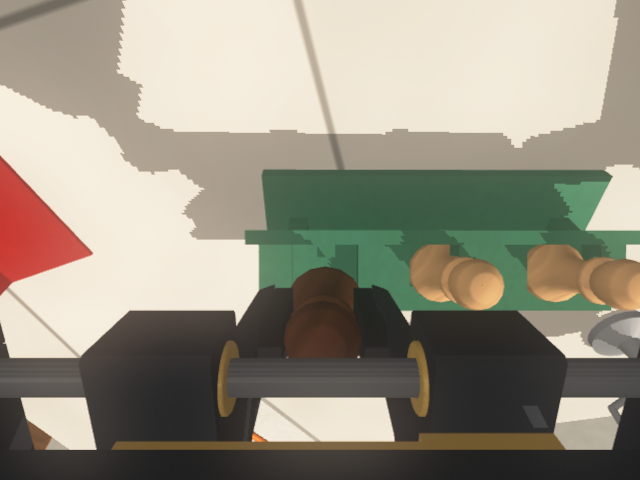

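View pics/t12.png

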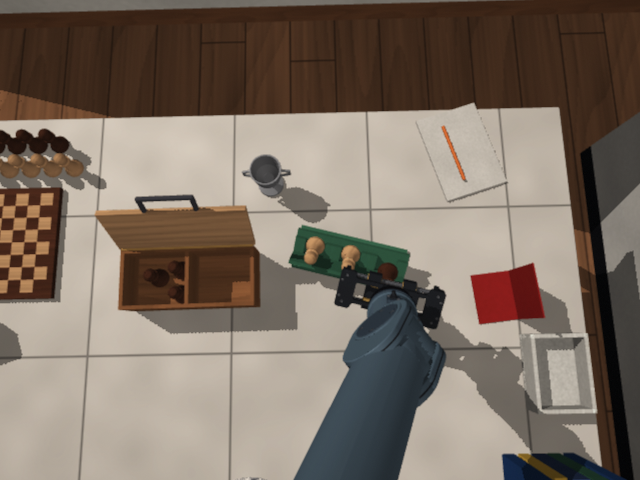

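The pawn is lifted and both pale pawns are still in place. Computing the transfer.

```bash
cat > pl.py <<'E'
from h import *
import sys
s=get_state();R0=s["eef_rot"];p=s["position"];print(s["clock"],p,s["qpos"],s["opening"],s["force"])
R,_=Rg(.012,float(sys.argv[1])); rv=Ro.from_matrix(R@R0.T).as_rotvec();print("rot",rv,np.linalg.norm(rv))
base=np.array([.541,.0505,.008])
for h in(0,.02,.10,.14):
  print(h,(base+[0,0,.058+h]-R[:,0]*.045-p)*100)
E
python3 pl.py -.26
```

```text
14.475 [ 0.494  -0.2874  0.2011] [ 0.3373  0.4422  0.183   2.0678 -0.5169  0.3308  2.267 ] 0.2885182399489426 [-1.0965 -0.0136 -0.6683]
rot [0.0721 0.6129 0.2621] 0.6704338204027119
0 [ 5.8557 33.8047 -9.1601]
0.02 [ 5.8557 33.8047 -7.1601]
0.1 [ 5.8557 33.8047  0.8399]
0.14 [ 5.8557 33.8047  4.8399]
```

Call:
drive_tool(xyz=[[0, 0, 3], [0, 1, 7], [0.5, 5, 9], [1, 9.5, 9], [2, 14, 9]], rot=[[0, 0, 0], [0, 0, 0], [0.01, 0.1, 0.045], [0.022, 0.19, 0.08], [0.032, 0.28, 0.12]], claw=[1, 1, 1, 1, 1])

```text
clock: 15.1
position: [0.5138, -0.1456, 0.2893]
eef_rot: [[0.066, 0.133, 0.989], [-0.028, 0.991, -0.131], [-0.997, -0.019, 0.069]]
force: [0.8, 0.0, -1.2]
opening: 0.293
```

```bash
python3 pl.py -.26
```

```text
15.1 [ 0.5138 -0.1456  0.2893] [-0.1377  0.3387  0.3966  1.9251 -0.1571  0.8369  1.7735] 0.2928117777714649 [ 0.8141  0.0104 -1.1648]
rot [0.0392 0.328  0.1409] 0.3591146713882957
0 [  3.8783  19.6269 -17.9782]
0.02 [  3.8783  19.6269 -15.9782]
0.1 [ 3.8783 19.6269 -7.9782]
0.14 [ 3.8783 19.6269 -3.9782]
```

Call:
drive_tool(xyz=[[0.8, 4.5, 0], [1.6, 9, -0.5], [2.5, 13.5, -1], [3.4, 17.5, -2], [3.9, 19.6, -4]], rot=[[0.01, 0.08, 0.035], [0.02, 0.16, 0.07], [0.03, 0.25, 0.1], [0.039, 0.328, 0.141], [0.039, 0.328, 0.141]], claw=[1, 1, 1, 1, 1])

```text
clock: 15.72
position: [0.554, 0.0515, 0.2477]
eef_rot: [[-0.254, -0.014, 0.967], [-0.002, 1.0, 0.013], [-0.967, 0.001, -0.254]]
force: [-0.2, 0.3, -1.7]
opening: 0.288
```

Call:
drive_tool(xyz=[[0, 0, 0]], rot=[[0, 0, 0]], claw=[1])

```text
clock: 15.85
position: [0.5517, 0.0498, 0.2467]
eef_rot: [[-0.257, -0.013, 0.966], [-0.004, 1.0, 0.012], [-0.966, -0.0, -0.258]]
force: [-1.4, -0.8, -0.9]
opening: 0.29
```

```bash
python3 pl.py -.26
python3 - <<'E'
from h import *
im=get_image("wrist");cv2.imwrite("pics/w13.png",im)
c=calibration("wrist")
s=get_state();G=s["position"]+.045*s["eef_rot"][:,0];print(G)
for h in (-.058,-.008,.008):print(h,proj(c,G+[0,0,h]))
im=get_image("side");cv2.imwrite("pics/s13.png",im)
c=calibration("side")
for h in (-.058,-.008,.008):print(h,proj(c,G+[0,0,h]))
im=get_image("top");cv2.imwrite("pics/t13.png",im)
E
```

```text
15.85 [0.5517 0.0498 0.2467] [-0.3535  0.573   0.2807  1.6847 -0.1867  1.1712  1.5832] 0.2898339710270538 [-1.3699 -0.7635 -0.8899]
rot [ 0.0005 -0.0004 -0.0005] 0.0008201163637821203
0 [  0.0837   0.0828 -13.721 ]
0.02 [  0.0837   0.0828 -11.721 ]
0.1 [ 0.0837  0.0828 -3.721 ]
0.14 [0.0837 0.0828 0.279 ]
[0.5405 0.0476 0.2044]
-0.058 [321.7511 302.2007]
-0.008 [321.373  326.2509]
0.008 [321.1924 337.7464]
-0.058 [234.1863 163.6216]
-0.008 [231.9027 144.8183]
0.008 [231.1457 138.5849]
```

View pics/w13.png

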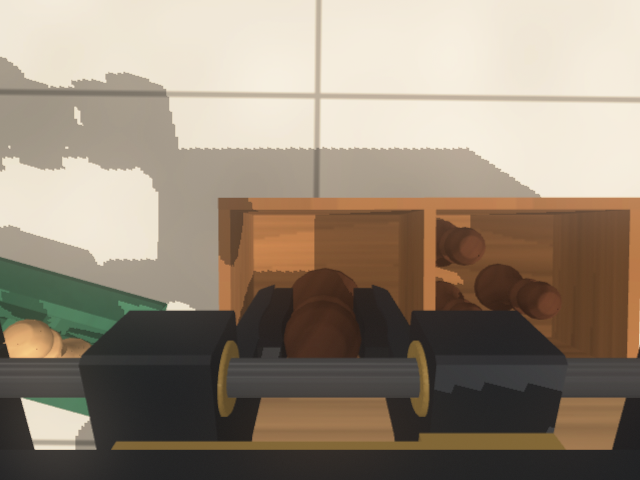

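View pics/s13.png

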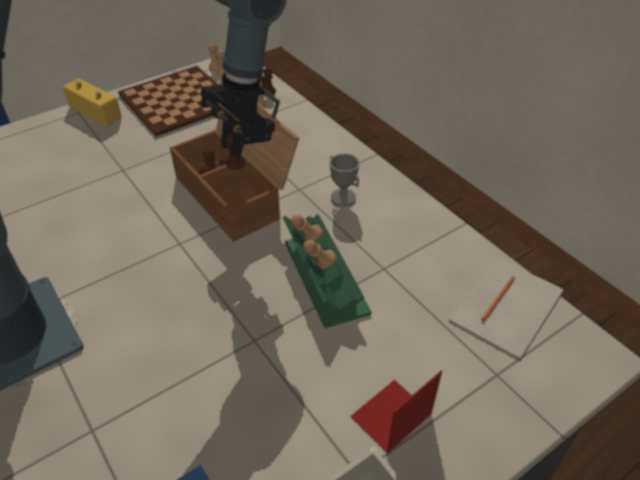

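Run:
```python
from h import *
c=calibration("wrist")
s=get_state();G=s["position"]+.045*s["eef_rot"][:,0]
for d in(-.2,-.1,0,.1,.2):
  z=np.array([np.sin(d),0,np.cos(d)]);x=np.array([np.cos(d),0,-np.sin(d)])
  print(d,"basefront",proj(c,G-.058*z-.021*x),proj(c,G-.05*z-.021*x),"head top edge?",proj(c,G+.008*z),"collar",proj(c,G-.008*z-.014*x))
im=cv2.imread("pics/w13.png");cv2.imwrite("pics/w13c.png",cv2.resize(im[240:400,220:430],(788,600),interpolation=cv2.INTER_CUBIC))
im=cv2.imread("pics/s13.png");cv2.imwrite("pics/s13c.png",cv2.resize(im[70:220,160:310],(600,600),interpolation=cv2.INTER_CUBIC))
```

```text
-0.2 basefront [321.9318 284.067 ] [321.9177 283.2072] head top edge? [321.2747 333.1353] collar [321.6757 294.6164]
-0.1 basefront [322.0156 273.119 ] [321.9921 273.3696] head top edge? [321.2558 335.437 ] collar [321.6853 292.6774]
0 basefront [322.096  262.4022] [322.063  263.7846] head top edge? [321.2376 337.7   ] collar [321.6916 291.0727]
0.1 basefront [322.1727 251.937 ] [322.13  254.481] head top edge? [321.2204 339.8974] collar [321.6947 289.825 ]
0.2 basefront [322.2455 241.7493] [322.1929 245.4927] head top edge? [321.2044 342.0036] collar [321.6943 288.9561]
```

View pics/w13c.png

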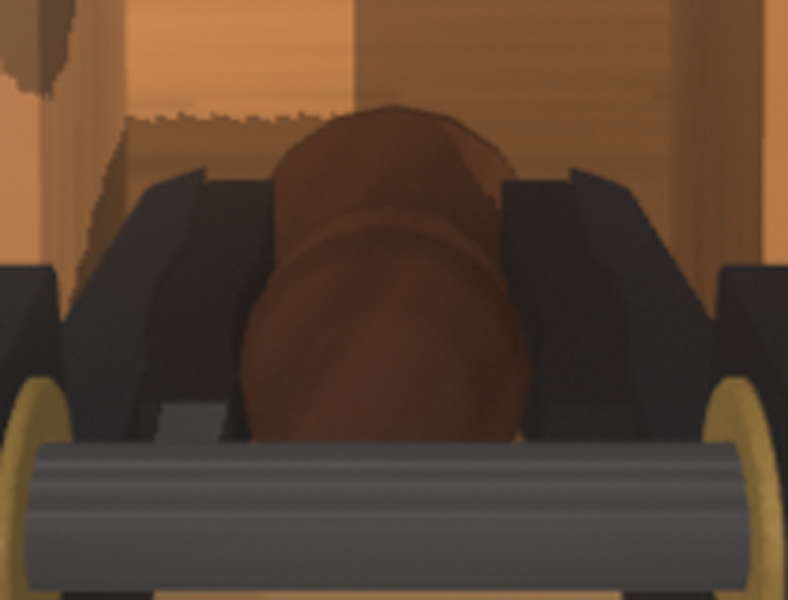

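View pics/s13c.png

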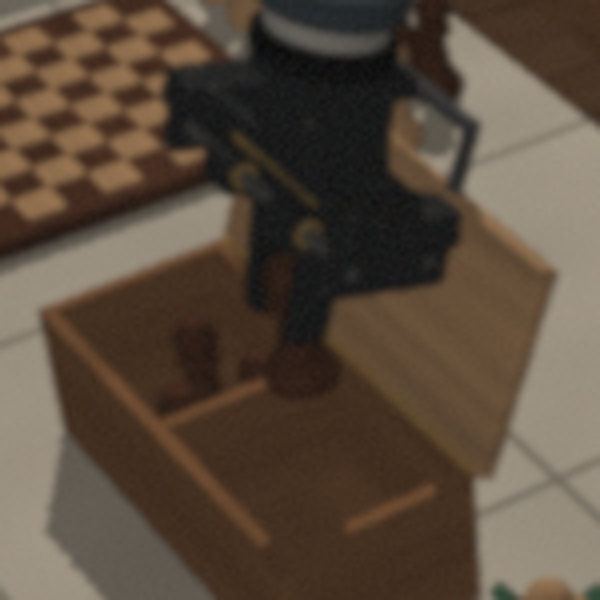

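The pawn hangs upright above the bay: its base front is at row 268 (about 263 predicted for vertical, with the collar shifted by the same amount). The base in the side view is where expected. Lowering.

Call:
drive_tool(xyz=[[-0.2, 0.1, -3], [-0.4, 0.1, -6], [-0.4, 0.1, -9], [-0.4, 0.1, -11.5], [-0.4, 0.1, -12.5]], rot=[[0, 0, 0], [0, 0, 0], [0, 0, 0], [0, 0, 0], [0, 0, 0]], claw=[1, 1, 1, 1, 1])

```text
clock: 16.62
position: [0.5486, 0.0482, 0.1236]
eef_rot: [[-0.255, -0.009, 0.967], [-0.003, 1.0, 0.008], [-0.967, -0.001, -0.255]]
force: [-0.3, 0.4, -1.3]
opening: 0.289
```

Call:
drive_tool(xyz=[[0, 0, -0.2], [0, 0, -0.4], [0, 0, -0.6], [0, 0, -0.6]], rot=[[0, 0, 0], [0, 0, 0], [0, 0, 0], [0, 0, 0]], claw=[1, 1, 1, 1])

```text
clock: 17.12
position: [0.5491, 0.0501, 0.1181]
eef_rot: [[-0.254, -0.011, 0.967], [-0.003, 1.0, 0.011], [-0.967, 0.0, -0.254]]
force: [0.2, -0.4, -0.6]
opening: 0.292
```

Call:
drive_tool(xyz=[[0, 0, -0.2], [0, 0, -0.4], [0, 0, -0.6], [0, 0, -0.6]], rot=[[0, 0, 0], [0, 0, 0], [0, 0, 0], [0, 0, 0]], claw=[1, 1, 1, 1])

```text
clock: 17.62
position: [0.5488, 0.05, 0.1116]
eef_rot: [[-0.255, -0.011, 0.967], [-0.003, 1.0, 0.011], [-0.967, -0.0, -0.255]]
force: [-1.2, -0.2, -0.6]
opening: 0.288
```

Call:
drive_tool(xyz=[[0, 0, -0.1], [0, 0, -0.2], [0, 0, -0.2]], rot=[[0, 0, 0], [0, 0, 0], [0, 0, 0]], claw=[1, 1, 1])

```text
clock: 18.0
position: [0.5494, 0.0501, 0.1101]
eef_rot: [[-0.254, -0.011, 0.967], [-0.003, 1.0, 0.011], [-0.967, 0.0, -0.254]]
force: [1.2, 0.3, 1.5]
opening: 0.292
```

Call:
drive_tool(xyz=[[0, 0, -0.1], [0, 0, -0.2], [0, 0, -0.2]], rot=[[0, 0, 0], [0, 0, 0], [0, 0, 0]], claw=[1, 1, 1])

```text
clock: 18.38
position: [0.5504, 0.0506, 0.1095]
eef_rot: [[-0.252, -0.011, 0.968], [-0.002, 1.0, 0.011], [-0.968, 0.001, -0.252]]
force: [0.1, 1.0, 11.5]
opening: 0.288
```

Run:
```python
from h import *
s=get_state();print(s["clock"],s["position"],s["force"],s["wrist_torque"])
im=get_image("wrist");cv2.imwrite("pics/w14.png",im)
im=get_image("side");cv2.imwrite("pics/s14.png",cv2.resize(im[70:250,150:330],(600,600),interpolation=cv2.INTER_CUBIC))
```

```text
18.375 [0.5504 0.0506 0.1095] [ 0.1483  1.0369 11.5387] [ 0.2764  0.2059 -0.0962]
```

View pics/w14.png

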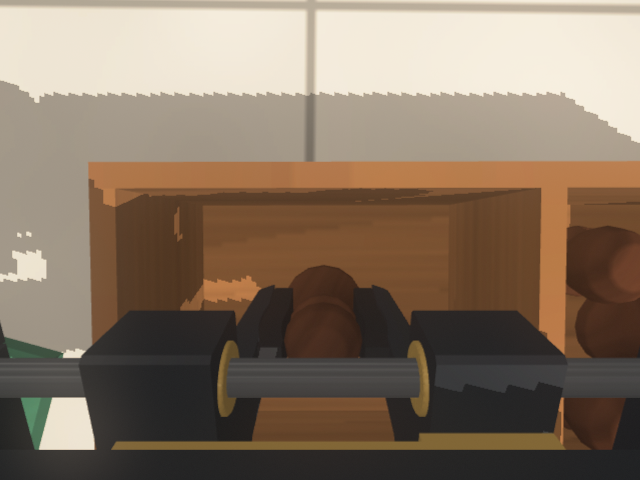

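View pics/s14.png

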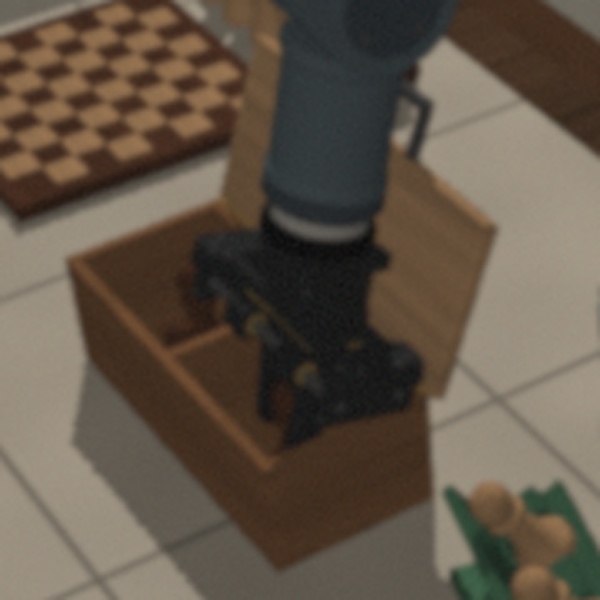

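Contact of 11.5 N at the expected height, with the pawn upright in the bay. Easing the load, then opening.

Call:
drive_tool(xyz=[[0, 0, 0.1], [0, 0, 0.1], [0, 0, 0.1], [0, 0, 0.1], [0, 0, 0.1]], rot=[[0, 0, 0], [0, 0, 0], [0, 0, 0], [0, 0, 0], [0, 0, 0]], claw=[1, 0.3, 0.2, 0.1, 0])

```text
clock: 19.1
position: [0.5488, 0.0499, 0.1086]
eef_rot: [[-0.255, -0.011, 0.967], [-0.003, 1.0, 0.011], [-0.967, -0.0, -0.255]]
force: [0.1, 0.3, -0.1]
opening: 0.499
```

Run:
```python
from h import *
s=get_state();print(s["clock"],s["position"],s["force"],s["opening"])
im=get_image("wrist");cv2.imwrite("pics/w15.png",im)
```

```text
19.1 [0.5488 0.0499 0.1086] [ 0.1416  0.2975 -0.1324] 0.4987927393798635
```

View pics/w15.png

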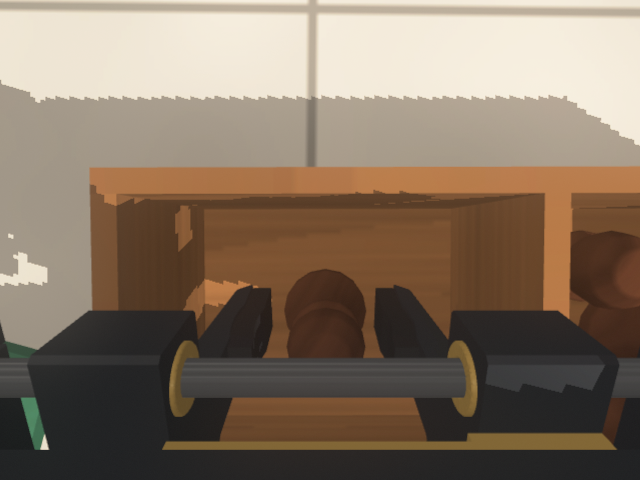

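The pawn stands free between the open fingers. Withdrawing up.

Call:
drive_tool(xyz=[[0, 0, 1.5], [0, 0, 4], [0, 0, 8], [-1, 0, 13], [-3, 0, 18]], rot=[[0, 0, 0], [0, 0, 0], [0, 0, 0], [0, 0, 0], [0, 0, 0]], claw=[0, 0, 0, 0, 0])

```text
clock: 19.77
position: [0.519, 0.0499, 0.2913]
eef_rot: [[-0.254, -0.011, 0.967], [-0.003, 1.0, 0.01], [-0.967, 0.0, -0.254]]
force: [0.7, 0.4, 0.6]
opening: 0.494
```

Call:
drive_tool(xyz=[[-4, -1, 2], [-8, -3, 4], [-12, -5, 6], [-12, -5, 6]], rot=[[0, 0, 0], [0, 0, 0], [0, 0, 0], [0, 0, 0]], claw=[0, 0, 0, 0])

```text
clock: 20.27
position: [0.3974, -0.0015, 0.3509]
eef_rot: [[-0.252, -0.008, 0.968], [-0.001, 1.0, 0.008], [-0.968, 0.001, -0.252]]
force: [0.0, 0.1, 0.0]
opening: 0.501
```

Run:
```python
from h import *
s=get_state();print(s["clock"],s["position"],s["force"],s["opening"])
for n in("wrist","side","top"):
    cv2.imwrite(f"pics/{n}16.png",get_image(n))
a=cv2.imread("pics/side16.png");b=cv2.imread("pics/top16.png")
cv2.imwrite("pics/c16.png",np.hstack([cv2.resize(a[70:330,150:400],(400,416)),cv2.resize(b[130:330,90:290],(400,416))]))
```

```text
20.275 [ 0.3974 -0.0015  0.3509] [0.0034 0.1047 0.0036] 0.5013113070729833
```

View pics/c16.png

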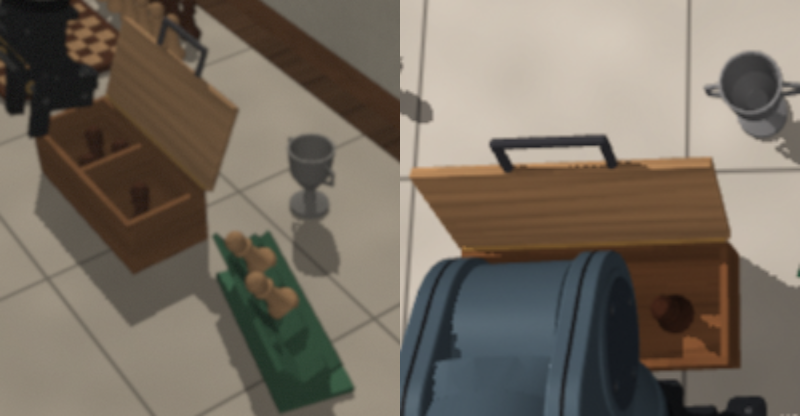

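View pics/wrist16.png

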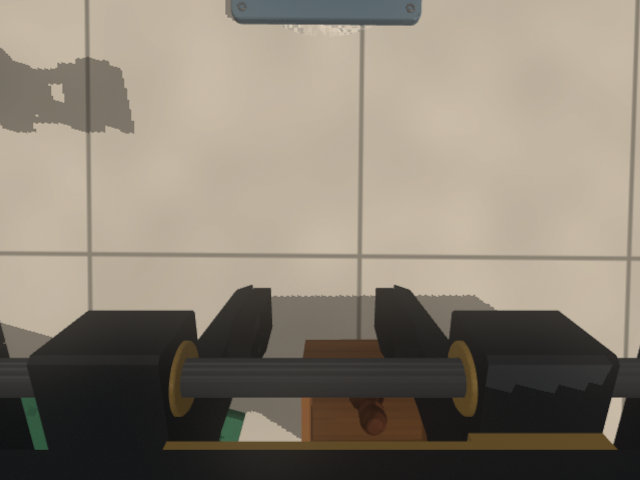

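The final views show the pawn standing upright in the empty bay, the lid open on its stop, both pale pawns in the rack and the cup in place. The arm is clear, so I'm handing in.

Run:
```python
from h import *
print(job_done())
```

```text
the job is handed in; nothing more can be done
None
```

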